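# Interlock three coated channel sections in the bundling fixture

## Task

Bundle the three coated sample channels. In the bay of the fixture, push the yellow open-up channel across until it lies tight along the blue one; then slide the red open-down channel along the guide rail, without lifting it off the fixture, so that its two flanges run into the troughs of the other two and it is fully home against the end stop. Leave the other things on the bench where they are.

Things in the scene. Friction and masses are not known exactly. Their poses are not given: they have to be found in the camera images.
- fixture: Bundling fixture fixed to the bench: grey base plate, in its own frame (mm) x -100 to 90, y -175 to 175, top z=6; origin on the bench under its middle, z up. Black loading deck at y -13 to 175, top z=11. Bay at y -165 to -13: floor z=6, far (+x) side closed by the back fence (face x=80, top z=28), +y end by the 5 mm step of the deck, -x side open.
- guide_rail (a point): Middle of the upper front edge of the aluminium guide rail along the far side of the loading deck: fixture x=72 (its face), y=81, z=26. With its side against this rail the red channel has its origin at fixture x=33, and its flanges are in line with the troughs of the closed-up pair (joint at fixture x=32; about 5 mm of play either way).
- end_stop (a point): Middle of the upper edge of the end stop that closes the bay at -y: fixture x=-5, y=-165 (its face), z=46. The red channel's leading end touches it when its origin is at fixture y=-95; it then stands on the trough floors, origin at fixture z=10.
- blue_channel: Blue channel section, open side up, 140 mm long (y), 48 wide (x), 30 high, walls 4 thick, 0.15 kg, loose. Origin at the centre of its underside, z up. It starts in the bay against the back fence, near fixture x=55, y=-89, with a few mm of end play along y.
- yellow_channel: Yellow channel section, open side up, same size, mass and frame as the blue one, loose. It starts in the bay beside the blue one, 25 to 53 mm short of it on the -x side, turned up to 0.03 rad. Resting against the blue one its origin is at x=-48 in the blue channel's frame (fixture x about 8). It slides on dry friction (1 to 2 N).
- red_channel: Red channel section, open side down, 140 mm long (y), 78 wide (x), 32 high, walls 4 thick, 0.18 kg, loose, sliding on dry friction (1 to 3 N): too wide to grip, meant to be pushed. Origin at the centre of its underside (flange edges), z up. Starts on the deck (fixture z=11), its origin 21 to 55 mm short (-x) of where it meets the guide rail, turned up to 0.2 rad.
- squeeze_bottle: Bystander: white squeeze bottle with a teal nozzle, 60 mm across, 152 mm tall; loose, on the bench beside the fixture; origin at the centre of its underside.
- tin: Bystander: small paint tin, 62 mm across, 62 mm tall; loose, on the bench beside the fixture; origin at the centre of its underside.
- green_tape: Bystander: roll of green tape lying flat, 68 mm across, 16 mm high; loose, on the bench beside the fixture; origin at the centre of its underside.
- fan_deck: Bystander: colour fan deck lying flat, 150x44x19 mm; loose, on the bench beside the fixture; origin at the centre of its underside.
- marker: Bystander: white marker pen with a blue cap, lying, 128x18x18 mm; loose, on the bench beside the fixture; origin at the centre of its underside.
- coupler: Bystander: brass air coupler plug, lying, 66x25x25 mm; loose, on the bench beside the fixture; origin at the centre of its underside.
Not all that is in view belongs to the job. There is more than one size of the yellow_channel; the one meant has the size given above.

How it is judged:
On the way, in this order (a step that is already met when the one before it is completed fails the run):
1. the yellow channel lies along the blue one (gap under 3.5 mm, parallel within 0.04 rad), the red one not yet pushed in (its origin still beyond fixture y = +20 mm) (x of yellow_channel in the frame of blue_channel between -0.0515 and -0.045 m and angle between the y axis of yellow_channel and the y axis of blue_channel, either way round below 0.04 rad and y of red_channel in the frame of fixture above 0.02 m), for 0.2 s.
2. the red channel is well into the troughs of the other two (its origin past fixture y = -60 mm, flanges inside both) (y of red_channel in the frame of fixture below -0.06 m and x of red_channel in the frame of blue_channel between -0.033 and -0.015 m and x of red_channel in the frame of yellow_channel between 0.015 and 0.033 m), for 0.1 s.
At the end, for the whole second after the job is handed in: At rest and level in the bay: blue at the back fence (fixture x 51-60 mm); yellow along it, gap under 3.5 mm, parallel within 0.04 rad; red over both, a flange in each trough (origin 17-31 mm across from each, within 0.06 rad), end within 5 mm of the end stop (fixture y -99 to -90, z 7-12.5 mm) (x of yellow_channel in the frame of blue_channel between -0.0515 and -0.045 m and angle between the y axis of yellow_channel and the y axis of blue_channel, either way round below 0.04 rad and x of blue_channel in the frame of fixture between 0.051 and 0.06 m and angle between the y axis of blue_channel and the y axis of fixture, either way round below 0.04 rad and x of red_channel in the frame of blue_channel between -0.031 and -0.017 m and x of red_channel in the frame of yellow_channel between 0.017 and 0.031 m and y of red_channel in the frame of fixture between -0.099 and -0.09 m and z of red_channel in the frame of fixture between 0.007 and 0.0125 m and angle between the y axis of red_channel and the y axis of fixture, either way round below 0.06 rad and angle between each of blue_channel, yellow_channel, red_channel's own z axis and vertical below 0.05 rad and linear speed of each of blue_channel, yellow_channel, red_channel below 0.02 m/s); the robot touches nothing.
It fails at once if the red channel is lifted off the fixture (its origin more than 25 mm above the fixture's underside) (z of red_channel in the frame of fixture above 0.025 m).
It fails at once if a bystander (bottle, tin, tape, fan deck, marker or coupler) is moved by more than 30 mm (distance of any of squeeze_bottle, tin, green_tape, fan_deck, marker, coupler from where it was at the start of the episode above 0.03 m).
It also fails if it takes over 51 s, if anything falls off the work surface, if the arm or the gripper's body presses on something with over 40 N, if the wrist force passes 120 N, or if a joint passes its speed limit or range.

## Robot

A 7-joint arm with a two-finger parallel gripper is mounted at the origin on a cart in front of the work surface, level with it; the furniture and walls round the work are solid. World frame = base frame: x ahead of the robot, y to its left, z up, the work surface at z = 0. Lengths are in m, angles in rad, forces in N, time in s.
With the tool pointing down it reaches from about 0.4 to 0.85 m from the base axis. Payload 4.5 kg.
Tool frame: the origin (TCP) lies midway between the tips of the shut fingers; the grasp point (between the pads) lies 19 mm behind it (robot.pinch_z is the z of the grasp point in the tool frame, in m); z points along the fingers, y is the line along which they close (so a half turn about z gives the same grasp; the last joint's range is limited). The gripper opens to 88 mm and grips with 3 to 60 N. Pads are 18 mm wide; open, the fingers measure 123 mm over their backs; the gripper's body (75 mm by 187 mm) begins 45 mm behind the grasp point.
Start: joints at [1.216, 0.689, -0.195, 1.565, 0.157, 0.902, -0.215], TCP at [0.237, -0.578, 0.239] pointing down, gripper open.
Joint ranges: [-3.01, 3.01], [-0.46, 2.08], [-1.47, 1.51], [0.13, 2.56], [-1, 4.14], [0.04, 2.09], [-2.66, 2.66]. Speed limits (rad/s): [2.57, 2.57, 3.14, 3.14, 3.14, 3.14, 3.14].

## Interface

Orientations are given as a unit quaternion [w, x, y, z].
In Python, from plant import robot, hand, inverse_kinematics, vision, job, sensors gives the robot as it stands. Calls block until the motion is done:
- robot.reach(position, orientation): joint-space move of the TCP to a pose.
- robot.move_l(position, frame=None, rate=0.15): straight line of the TCP; frame=None keeps the orientation; rate is the mean speed in m/s.
- robot.set_joints(angles): joint-space move.
- hand.set_gripper(opening, strength=None): finger opening in m; strength is the grip in N (None keeps the last); returns when the fingers have stopped.
- robot.wait(seconds).
- inverse_kinematics(position, orientation): joint angles nearest the present ones, or None.
- vision.capture(name): name is "side" or "top"; returns the picture (480x640x3 uint8, red, green, blue); there is no depth.
- vision.camera_params(name): a dict with "camera_matrix" (3x3 intrinsics, pixels), "R" (3x3) and "t" (3): a world point X has camera coordinates R X + t. Camera axes: x right, y down, z forward; pixel columns grow to the right and rows downward; lengths in m; the calibration is good to about 2 mm. A picture is of the moment at which its call begins. camera_params takes no time and is no camera call.
A pose or a line that the arm cannot do raises robot.PlanningError and nothing moves.
- job.hand_in(): hands the job in; it is judged then, once.
Readings, each from a call of its own:
- sensors.read_time_s(): time.
- sensors.read_joint_pos(): joint angles.
- sensors.read_joint_vel(): joint speeds.
- sensors.read_joint_efforts(): joint torques, N m.
- sensors.read_ee_pos(): TCP position.
- sensors.read_tool_rot(): TCP orientation.
- sensors.read_wrist_force(): force on the tool from outside, world axes, zero at the start.
- sensors.read_torque(): the same for the moment, N m.
- sensors.read_grip_width(): finger opening in m.
- sensors.read_grasp_force(): force on a finger pad.
Only numpy, scipy, OpenCV 4.12 (cv2) and the standard library are available. Lean on these libraries where they do the work, as an engineer would, in place of code of your own. Each camera call takes 0.05 s, during which the arm holds its last target. There are 200 camera calls.

## Working session

There is one attempt and no reset: what is moved stays moved. The work goes in short steps, each a Python script; the robot and the scene stay as the last script left them, time stands still between calls to the robot, and variables do not carry over. Pictures are saved under pics/ and viewed, at most 10 in all, crops included, and the job is handed in when it is done.

```bash
ls; mkdir -p pics; python3 - <<'E'
from plant import robot, hand, vision, sensors
import cv2
for n in("top","side"):
    im=vision.capture(n); cv2.imwrite(f"pics/{n}0.png",im[:,:,::-1])
    p=vision.camera_params(n); print(n,p["camera_matrix"].tolist(),p["R"].round(4).tolist(),p["t"])
print(sensors.read_tool_rot(),sensors.read_time_s(),robot.pinch_z)
E
```

```text
pics
top [[451.26342757584615, 0.0, 316.312032547545], [0.0, 451.26342757584615, 241.6669141689343], [0.0, 0.0, 1.0]] [[-0.0245, -0.9991, -0.0335], [-0.9974, 0.0267, -0.0671], [0.0679, 0.0318, -0.9972]] [-0.06724763  0.52677982  1.09462838]
side [[558.866803378639, 0.0, 323.90009027883383], [0.0, 558.866803378639, 231.657629933441], [0.0, 0.0, 1.0]] [[-0.9997, 0.0205, 0.0122], [-0.0045, 0.3418, -0.9398], [-0.0234, -0.9396, -0.3416]] [0.52248863 0.11210706 1.43498015]
[-7.80822018e-04  9.81151678e-01  1.93237489e-01 -2.19119496e-04] 0.1 -0.0187
```

View pics/top0.png

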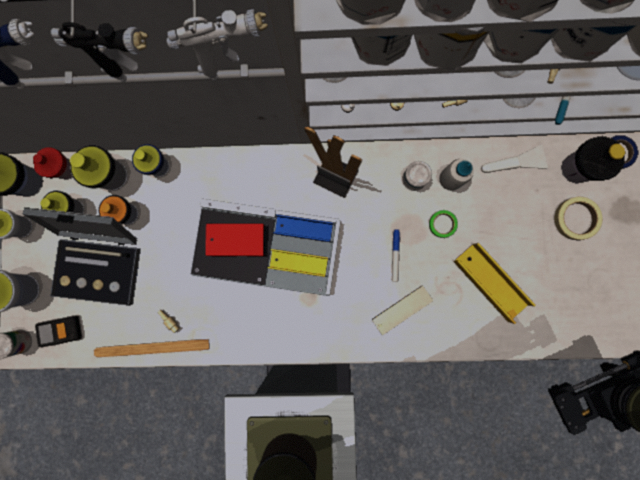

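View pics/side0.png

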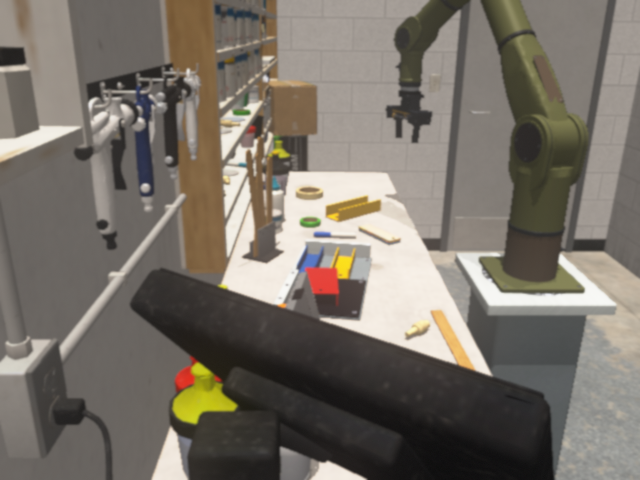

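The top view shows the fixture at about (268,248), with red at (235,239), blue at (303,228) and yellow at (303,263). There are two yellow channels: the one in the bay at (303,263) and a bigger one on the bench at (492,282). The bay one fits, being beside blue and the same length as it. I'll confirm that in a crop and measure.

```bash
cat > h.py <<'E'
import numpy as np, cv2
from plant import robot, hand, vision, sensors, inverse_kinematics, job
def ray(px,z,n="top"):
    p=vision.camera_params(n);K=p["camera_matrix"];R=p["R"];t=p["t"]
    px=np.atleast_2d(np.asarray(px,float)); d=np.c_[px,np.ones(len(px))]@np.linalg.inv(K).T@R
    c=-R.T@t; return (c+d*((z-c[2])/d[:,2])[:,None])[:,:2]
def masks(im,roi=(185,350,190,305)):
    hsv=cv2.cvtColor(im,cv2.COLOR_RGB2HSV);h,s,v=cv2.split(hsv)
    M={"red":((h<8)|(h>172))&(s>150)&(v>70),"blue":(h>100)&(h<125)&(s>130)&(v>50),"yellow":(h>20)&(h<34)&(s>130)&(v>70)}
    u0,u1,v0,v1=roi;g=np.zeros(h.shape,bool);g[v0:v1,u0:u1]=1
    return {k:(m&g).astype(np.uint8)*255 for k,m in M.items()}
def rects(im,Z={"red":.043,"blue":.036,"yellow":.036}):
    o={}
    for k,m in masks(im).items():
        c=max(cv2.findContours(m,cv2.RETR_EXTERNAL,cv2.CHAIN_APPROX_NONE)[0],key=cv2.contourArea)
        P=ray(c[:,0],Z[k]); r=cv2.minAreaRect((P*1000).astype(np.float32)); b=cv2.boxPoints(r)
        o[k]=(np.round(r[0],1),np.round(r[1],1),round(r[2],2)); o[k+"px"]=cv2.boundingRect(c)
    return o
E
python3 - <<'E'
from h import *
im=vision.capture("top"); cv2.imwrite("pics/crop1.png",cv2.resize(im[190:305,185:350,::-1],None,fx=4.8,fy=4.8,interpolation=cv2.INTER_CUBIC))
for k,v in rects(im).items(): print(k,v)
p=vision.camera_params("top");print(-p["R"].T@p["t"])
print(inverse_kinematics([.5,0,.1],[0,1,0,0]))
E
```

```text
red (array([534.9, 117.7]), array([140.9,  77.8]), 88.39)
redpx (205, 223, 59, 33)
blue (array([558.2, -48.7]), array([139.2,  46.9]), 80.21)
bluepx (273, 215, 60, 27)
yellow (array([474.7, -33.8]), array([140.8,  47.2]), 79.78)
yellowpx (267, 249, 61, 28)
[ 0.4493969  -0.11601083  1.12463969]
[-0.11667998  0.76603463  0.04003526  2.06005152 -0.08911302  0.31708298
 -1.57392447]
```

View pics/crop1.png

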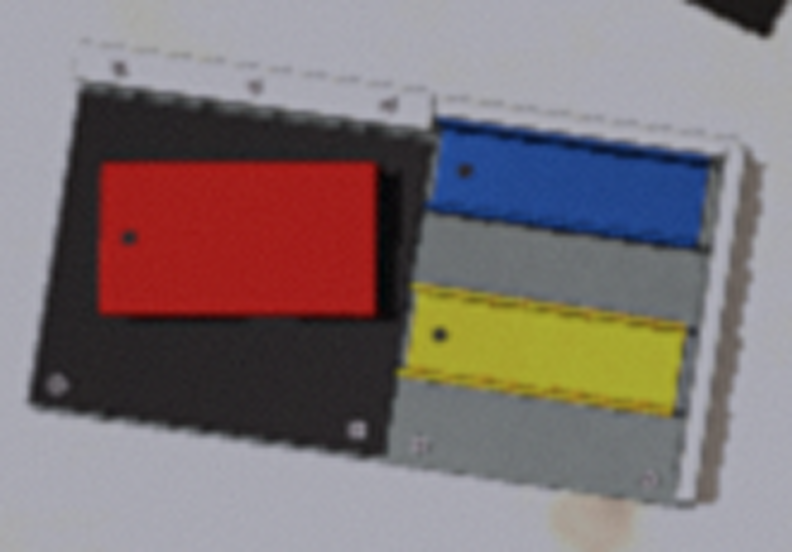

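The crop shows the bay's yellow channel at full-image px (298,263). It measures 141×47 mm, matching the stated 140×48, so it is the one meant. The red channel is on the deck, turned about 8° from the fixture. I'll fit the fixture pose from its edges, then push yellow with both open fingers to keep it square.

```bash
cat > fit.py <<'E'
from h import *
from scipy.optimize import least_squares
c=lambda u,v:[185+(u+.5)/4.8-.5,190+(v+.5)/4.8-.5]
# (crop px, z, fixture x or None, fixture y or None)
O=[((32,403),.011,-.1,.175),((388,455),.011,-.1,-.013),((415,290),.011,None,-.013),((722,165),.046,None,-.165),((683,490),.046,None,-.165),
   ((90,84),.026,.072,None),((425,128),.026,.072,None)]
P=[(ray(c(*a),z)[0],x,y) for a,z,x,y in O]+[(np.array([.5582,-.0487]),.055,None)]
def res(q):
    ca,sa=np.cos(q[2]),np.sin(q[2]);r=[]
    for p,x,y in P:
        d=p-q[:2];f=(ca*d[0]+sa*d[1],-sa*d[0]+ca*d[1])
        if x is not None:r.append(f[0]-x)
        if y is not None:r.append(f[1]-y)
    return np.array(r+[(q[2]+np.radians(9.79))*.06])
s=least_squares(res,[.5,.04,-.17]);F=s.x
if __name__=="__main__":
    print(F,np.degrees(F[2]),(s.fun*1000).round(1)); np.save("F.npy",F)
    ca,sa=np.cos(F[2]),np.sin(F[2]);
    for n,p in dict(red=(.5349,.1177),blue=(.5582,-.0487),yel=(.4747,-.0338),holder=ray([315,188],0)[0],holder2=ray([345,195],0)[0]).items():
        d=np.array(p)-F[:2];print(n,(1000*np.array([ca*d[0]+sa*d[1],-sa*d[0]+ca*d[1]])).round(1))
E
python3 fit.py; python3 - <<'E'
from h import *
F=np.load("F.npy");R=np.array([[np.cos(F[2]),-np.sin(F[2])],[np.sin(F[2]),np.cos(F[2])]])
Q=lambda a:[0,np.cos((F[2]+a)/2),np.sin((F[2]+a)/2),0]
for f,z,a in [((-.078,-.089),.1,0),((-.078,-.089),.018,0),((-.09,.08),.018,0),((.033,.2),.03,np.pi/2),((.033,.2),.03,-np.pi/2),((.033,-.016),.03,np.pi/2),((.033,-.016),.03,-np.pi/2)]:
    w=F[:2]+R@f; q=inverse_kinematics([*w,z],Q(a));print(f,w.round(3),None if q is None else q.round(2))
E
```

```text
[ 0.52090835  0.04431215 -0.16735018] -9.588459247533287 [ 2.8 -0.7  2.8 -0.  -1.2  2.7 -0.8 -2.2 -0.8 -2.7  0.2]
red [ 1.6 74.7]
blue [ 52.3 -85.5]
yel [-32.6 -84.7]
holder [159.5 -99.3]
holder2 [ 152.1 -176.6]
(-0.078, -0.089) [ 0.429 -0.03 ] [-0.06  0.73  0.03  2.26 -0.14  0.15 -1.64]
(-0.078, -0.089) [ 0.429 -0.03 ] [-0.05  0.92  0.02  2.28  3.41  0.06  1.1 ]
(-0.09, 0.08) [0.445 0.138] [-0.44  0.92  0.06  2.18 -0.84  0.06 -1.3 ]
(0.033, 0.2) [0.587 0.236] [-0.36  0.98 -0.17  1.66  0.28  0.52 -0.87]
(0.033, 0.2) [0.587 0.236] [ 0.11  1.32 -1.26  1.64  1.32  1.25  1.53]
(0.033, -0.016) [0.551 0.023] [-0.03  0.93 -0.17  1.92  0.42  0.33 -0.69]
(0.033, -0.016) [0.551 0.023] [-0.34  0.97  0.38  1.94 -0.88  0.41 -2.59]
```

```bash
cat >> h.py <<'E'
try:
    F=np.load("F.npy")
    R2=np.array([[np.cos(F[2]),-np.sin(F[2])],[np.sin(F[2]),np.cos(F[2])]])
    F=F.copy();F[:2]-=R2@[.0025,0]
except OSError: pass
def W(x,y,z): return [*(F[:2]+R2@[x,y]),z]      # fixture m -> world
def Q(a=0): return [0,np.cos((F[2]+a)/2),np.sin((F[2]+a)/2),0]
def fx(p): return R2.T@(np.asarray(p)[:2]-F[:2])
def ff(): return R2.T@sensors.read_wrist_force()[:2]  # force in fixture axes
def report(im=None):
    o=rects(vision.capture("top") if im is None else im)
    for k in("red","blue","yellow"):
        c,s,a=o[k];a=a if s[0]>s[1] else a-90
        print(k,(fx(c/1000)*1000).round(1),s,"yaw rel",round((a+90)%180-90-90-np.degrees(F[2]),1))
def push(x,y,z,dx,dy,n,lim):
    b=ff()
    for i in range(n):
        x+=dx;y+=dy;robot.move_l(W(x,y,z),rate=.05); d=ff()-b
        if np.hypot(*d)>lim:break
    print("push end",round(x,4),round(y,4),"tcp",fx(sensors.read_ee_pos()).round(4),"dF",d.round(1),"t",sensors.read_time_s());return x,y
E
python3 - <<'E'
from h import *
y=-.085
robot.reach(W(-.030,y,.10),Q()); 
hand.set_gripper(.085)
robot.move_l(W(-.030,y,.018),rate=.1);print(ff(),sensors.read_wrist_force()[2],sensors.read_time_s())
robot.move_l(W(.010,y,.018),rate=.06);print(ff(),sensors.read_time_s())
push(.010,y,.018,.0015,0,12,8)
x=fx(sensors.read_ee_pos())[0]
robot.move_l(W(x-.006,y,.018),rate=.1);robot.move_l(W(x-.006,y,.11))
im=vision.capture("top");report(im);print(sensors.read_time_s())
robot.reach(W(-.068,.075,.10),Q());im=vision.capture("top");report(im);print(sensors.read_time_s())
cv2.imwrite("pics/c2.png",cv2.resize(im[180:310,180:360,::-1],None,fx=4,fy=4))
E
```

```text
[ 0.73804975 -0.32626479] 1.1105258909408484 3.5583
[ 0.08185654 -0.65535987] 4.375
push end 0.022 -0.085 tcp [ 0.0172 -0.085 ] dF [-10.6   1.4] t 6.375
red [ 1.2 95.3] [99.5 77.8] yaw rel 8.0
blue [  64.  -130.4] [48.4 28.2] yaw rel -0.2
yellow [  26.5 -115.3] [0. 0.] yaw rel -170.4
7.45
red [ 4.1 74.4] [141.6  77.7] yaw rel 8.0
blue [ 56.2 -85.8] [137.8  44.2] yaw rel -0.1
yellow [  7.6 -85.5] [139.1  46.9] yaw rel -0.1
8.25
```

View pics/c2.png

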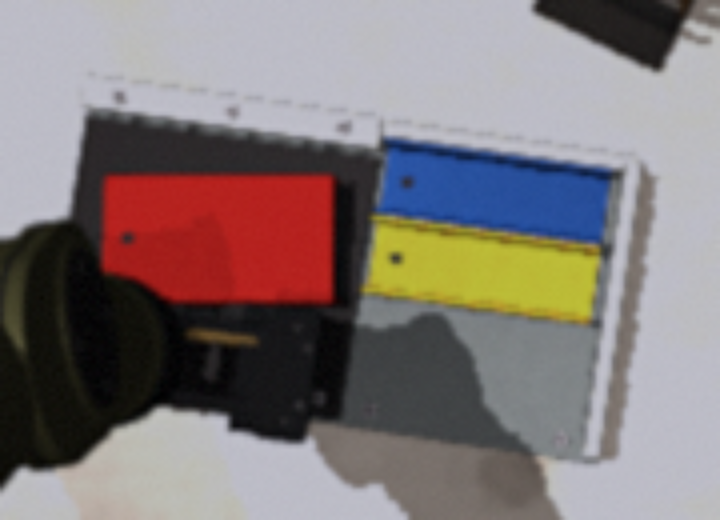

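The picture shows yellow lying tight along blue: crop px (480,270) against (495,190), with a 48.6 mm offset and parallel. Next I'll square red against the rail.

```bash
python3 - <<'E'
from h import *
y=.075
robot.move_l(W(-.068,y,.022),rate=.1);print(ff(),sensors.read_time_s())
robot.move_l(W(-.024,y,.022),rate=.06);print(ff(),sensors.read_time_s())
push(-.024,y,.022,.0015,0,16,9)
x=fx(sensors.read_ee_pos())[0]
robot.move_l(W(x-.012,y,.022),rate=.1);robot.move_l(W(x-.04,y,.12))
report();print(sensors.read_time_s())
try:
    robot.reach(W(.031,.200,.10),Q(np.pi/2)); report(); print(sensors.read_time_s())
except robot.PlanningError as e: print(e)
E
```

```text
[-0.07091519 -0.24556097] 9.1833
[ 0.25994043 -0.07230718] 10.0667
push end -0.0105 0.075 tcp [-0.0161  0.075 ] dF [-12.8   1. ] t 12.3167
red [32.2 68.3] [141.5  77.5] yaw rel -0.0
blue [ 56.1 -85.3] [138.8  44.2] yaw rel -0.2
yellow [  7.2 -84.5] [140.9  47.7] yaw rel -0.0
13.525
red [33.3 66.8] [140.1  75.5] yaw rel -0.2
blue [ 56.1 -85.3] [138.8  44.2] yaw rel -0.2
yellow [  7.4 -84.6] [140.9  47.3] yaw rel -0.0
14.4583
```

```bash
python3 - <<'E'
from h import *
x=.032
hand.set_gripper(.056)
robot.move_l(W(x,.170,.030),rate=.15);print(ff(),sensors.read_time_s())
a,y=push(x,.170,.030,0,-.015,7,10);report()
a,y=push(x,y,.030,0,-.010,6,10)
report()
E
```

```text
[0.41125216 0.36447405] 15.7083
push end 0.032 0.065 tcp [0.0321 0.0638] dF [ 0.3 -0.2] t 18.8583
red [ 34.3 -21.7] [135.7  77.6] yaw rel -0.0
blue [ 56.2 -92. ] [125.4  44.1] yaw rel -0.2
yellow [  24.8 -131.2] [49.  17.6] yaw rel -10.4
push end 0.032 0.005 tcp [0.032  0.0041] dF [-0.7 -0.5] t 21.0083
red [ 34.2 -81.9] [134.8  77.4] yaw rel -0.0
blue [  70.6 -130.6] [77.6 35.8] yaw rel -33.2
yellow [ -10.1 -132.8] [0. 0.] yaw rel -170.4
```

```bash
python3 - <<'E'
from h import *
x=.032
a,y=push(x,.005,.030,0,-.003,13,10)
yy=fx(sensors.read_ee_pos())[1]
robot.move_l(W(x,yy+.03,.030),rate=.1);robot.move_l(W(x,yy+.05,.15))
robot.reach(W(-.02,.2,.2),Q(np.pi/2))
im=vision.capture("top");report(im);print(sensors.read_time_s())
cv2.imwrite("pics/c3.png",cv2.resize(im[180:310,180:360,::-1],None,fx=4,fy=4))
s=vision.capture("side");cv2.imwrite("pics/s3.png",cv2.resize(s[225:335,265:385,::-1],None,fx=5,fy=5))
E
```

```text
push end 0.032 -0.016 tcp [ 0.0327 -0.0104] dF [ 1.2 10.7] t 22.8083
red [ 34.4 -92.8] [136.8  77.6] yaw rel -0.1
blue [ 76.9 -85.8] [137.8   3.7] yaw rel 0.4
yellow [  6.4 -85.7] [139.1  45.9] yaw rel -0.9
25.0583
```

View pics/c3.png

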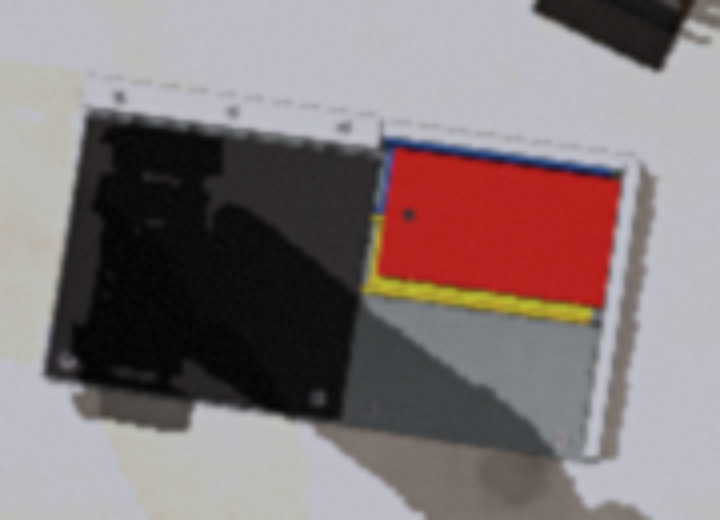

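View pics/s3.png

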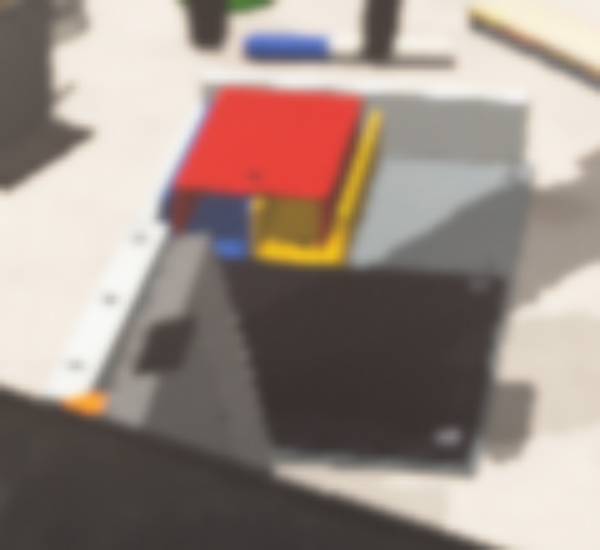

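The two views show red over both channels and up against the white stop at crop px (612,240), with a flange in each trough. I'll push once more, harder, to make sure it's on the stop and not jammed, and check the red-to-stop gap in a pixel profile.

```bash
python3 - <<'E'
from h import *
x=.032
def prof():
    im=vision.capture("top");p=vision.camera_params("top")
    for xx in(.015,.033,.05):
        px=[]
        for yy in np.arange(-.150,-.176,-.0024):
            c=p["R"]@np.array(W(xx,yy,.042))+p["t"];q=p["camera_matrix"]@c;px.append(q[:2]/q[2])
        v=cv2.remap(im,np.float32([px])[...,0],np.float32([px])[...,1],cv2.INTER_LINEAR)[0]
        print(xx,[tuple(map(int,k[:2])) for k in v])
prof()
robot.move_l(W(x,.03,.13),rate=.25);robot.move_l(W(x,.02,.030),rate=.2);robot.move_l(W(x,-.004,.030),rate=.06)
a,y=push(x,-.004,.030,0,-.003,8,20)
robot.wait(.3);yy=fx(sensors.read_ee_pos())[1];print(yy,ff())
robot.move_l(W(x,yy+.03,.030),rate=.1);robot.move_l(W(x,yy+.05,.15))
robot.reach(W(-.02,.2,.2),Q(np.pi/2))
report();prof();print(sensors.read_time_s())
E
```

```text
0.015 [(182, 33), (182, 32), (181, 31), (181, 30), (170, 37), (149, 81), (157, 150), (185, 189), (183, 185), (155, 154), (125, 119)]
0.033 [(181, 34), (179, 32), (181, 32), (182, 30), (171, 37), (150, 79), (158, 149), (186, 188), (184, 184), (155, 153), (126, 120)]
0.05 [(181, 33), (182, 33), (183, 33), (182, 30), (171, 35), (147, 76), (156, 148), (185, 189), (184, 185), (156, 155), (125, 120)]
push end 0.032 -0.025 tcp [ 0.0323 -0.0108] dF [-3.1 22.4] t 29.025
-0.010737198020376537 [-3.35158282 22.37866072]
red [ 34.5 -92.8] [136.9  77.6] yaw rel -0.2
blue [ 77.  -85.8] [137.7   5.9] yaw rel 1.6
yellow [  7.4 -84.6] [140.8  46. ] yaw rel 0.0
0.015 [(182, 33), (180, 31), (182, 32), (181, 31), (170, 38), (150, 82), (156, 148), (185, 188), (184, 184), (155, 154), (125, 119)]
0.033 [(177, 30), (179, 31), (182, 32), (181, 29), (171, 37), (151, 80), (158, 149), (186, 189), (184, 185), (157, 154), (128, 122)]
0.05 [(181, 32), (182, 33), (181, 32), (180, 29), (170, 34), (147, 76), (156, 147), (185, 188), (185, 185), (156, 154), (124, 120)]
31.7083
```

```bash
python3 -c "
from plant import job
print(job.hand_in())"
```

```text
the job is handed in; nothing more can be done
None
```

The job is handed in; no verdict was returned. By camera, yellow lies tight along blue and red is over both; a second push at 22 N moved red less than 0.5 mm, so I take it to be home on the end stop. Robot time was about 32 s, and I didn't re-measure the bystanders.

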